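Pack the audio player and latch the loan carrier

TASK

Unclip the orange audio player from the charging rail by pulling it straight up, and stand it upright, without dropping it, in the empty bay (green pad) of the loan carrier. Then swing the keeper bar down over the players and press its red end until it snaps fully home behind the latch. Leave the other players and the things on the desk where they are, and let go of everything.

Things in the scene. Friction and masses are not known exactly. Their poses are not given: they have to be found in the camera images.
- player_orange: Orange audio player, upright block 50 mm along its x, 24 mm along its y, 72 mm tall, about 160 g, alike from both sides. Origin: centre of its underside, z up. The lowest 16 mm are two black feet with a 12 mm groove along y between them; a rib stands 3.5 mm out of each foot's outer x face, 8 mm up. Starts on any of the rail's three places. Grip from above across the 50 mm, on its upper 40 mm.
- rail: Charging rail, fixed: grey base 88 x 200 mm, 8 mm thick, with an aluminium blade 10 mm wide, 14 mm tall along its y. Origin on the table under the blade's middle, z up. Players stand astride the blade on the base (undersides 8 mm above the table), axes parallel to the rail's, at y = -60, 0 and +60 mm, 36 mm apart. The groove is clear of the blade after a 14 mm lift.
- rail_catch (a point): Brass nose of the middle one of three sprung catches, one behind (+x of) each place, over the player's rib, in black housings 30 mm tall, 41 to 51 mm from the blade's middle. A pull of about 8 to 15 N straight up frees a player within the first 10 mm.
- carrier: Loan carrier, fixed: wooden base 90 (x) x 270 (y) x 10 mm. Origin on the table under the middle bay, z up. Three bays in a row along y, centres at y = -50, 0, +50 mm, each 62 (x) x 30 mm (y) inside, walls 18 mm high over the floor, which is 10 mm above the table. A player stands in a bay with its 50 mm side along the carrier's x, either way round, its top then 82 mm above the table.
- bay_pad: Green felt pad, 58 x 27 mm and 0.6 mm thick, on the floor of the one empty bay (any of the three). Origin at the centre of that bay on its floor, 10 mm above the table; axes parallel to the carrier's.
- keeper_hinge (a point): Point on the keeper bar's hinge axis, in the middle of the bar's width, at carrier (0, +115, 92) mm. The axis lies along the carrier's x.
- keeper_grip (a point): Centre of the red sleeve near the keeper bar's free end, 199 mm from the hinge axis. The sleeve is 24 mm along the carrier's x, 28 mm along the bar, 18 mm thick (9 mm either side of this point). With the bar shut it is at carrier (0, -84, 92) mm, sleeve top 101 mm above the table.
- keeper (a joint): Angle of the keeper bar (steel, 18 mm wide, 8 mm thick, 227 mm long), rad: 0 = shut, level along the carrier's -y, 6 mm over the players; 1.57 upright; grows as it opens, to 2.35, leaning out past the carrier's +y end; the whole arc lies in the carrier's yz plane. The hinge is stiff: the bar stays where left (1 N at the sleeve moves it). At 0 there is a hard stop.
- cheeks (a point): Midpoint between two fixed aluminium cheeks of the carrier, level with their tops, 92 mm above the table, at carrier (0, -84) mm. Inner faces 34 mm apart along x, each 8 mm thick and 24 mm along y. They flank the shut bar's red sleeve, leaving no room for fingers astride it there: let go and press the sleeve from above.
- latch_nose (a point): Brass sprung latch nose on the 110 mm tall post at the carrier's -y end (post 34 mm wide, at y = -125 to -135 mm). The bar's end meets it at about 0.06 rad; about 10 to 18 N down on the sleeve pushes past it, then the bar snaps to 0 and the latch holds it there. If the push ends early the bar hangs on the nose, at 0.03 to 0.06 rad, and looks almost shut.
- player_blue: Blue audio player on the rail, same shape; to be left there.
- player_white: White audio player on the rail, same shape; to be left there.
- packed_a: Grey audio player already standing in a bay of the carrier, same shape; to be left there.
- packed_b: Purple audio player already standing in a bay of the carrier, same shape; to be left there.
- stamp: Loose date stamp on the desk, 55 x 32 mm foot, 78 mm tall, origin under its centre; bystander.
- paperback: Loose red paperback lying flat, 110 x 178 x 22 mm, origin under its centre; bystander.
- pencil_pot: Loose blue ceramic pot, 72 mm wide, 100 mm tall, origin under its centre; bystander.
Not all that is in view belongs to the job. Of the things that look like the player_orange, the middle-sized one is meant. Leave any blue look-alike of the rail alone.

How it is judged:
By the outcome, as a careful person would: the job done as asked, in the order asked, and still so for the second after the job is handed in, with the robot touching nothing.
It also fails if it takes over 70 s, if anything falls off the work surface, if the arm or the gripper's body presses on something with over 40 N, if the wrist force passes 120 N, or if a joint passes its speed limit or range.

ROBOT

A 6-joint arm with a two-finger parallel gripper is mounted at the origin on the work surface. World frame = base frame: x ahead of the robot, y to its left, z up, the work surface at z = 0. Lengths are in mm, angles in degrees, forces in N, time in s.
With the tool pointing down it reaches from about 275 to 975 mm from the base axis. Payload 8.4 kg.
Tool frame: the origin (TCP) lies at the very end of the fingers, on their centre line; the grasp point (between the pads) lies 19 mm behind it; z points along the fingers, y is the line along which they close (so a half turn about z gives the same grasp; the last joint's range is limited). The gripper opens to 92 mm and grips with 3 to 60 N. Pads are 20 mm wide; open, the fingers measure 128 mm over their backs; the gripper's body (75 mm by 189 mm) begins 69 mm behind the grasp point.
Start: joints at [-71.356, 20.225, 93.587, -0, 66.188, -0.138], TCP at [201.224, -591.723, 214.583] pointing down, gripper open.
Joint ranges: [-150.9, 150.9], [-52.94, 120.26], [3.33, 152.33], [-74.26, 254.26], [0, 154.13], [-172.89, 172.89]. Speed limits (degrees/s): [127.2, 127.2, 159.86, 180, 180, 180].

INTERFACE

Orientations are given as a 3x3 rotation matrix whose columns are the frame's x, y, z axes.
In Python, from rig import status, imaging, order gives the robot as it stands. The module is installed in compiled form; this text tells all that it offers.
- The arm moves only by the tool carry_out, never from a script. Its arguments are lists of equal length, an entry for each row: "offset": the shift along the tool's x, y, z in mm, a list of three; "rotation": the turn, a rotation vector about the tool's x, y, z in degrees, a list of three. In form: {"offset": [[x, y, z], ...], "rotation": [[rx, ry, rz], ...]}. A call has 1 to 20 rows; each row is the pose to reach, as a shift and turn from the pose commanded when the call began, along the tool's axes at that moment; what a row does not reach only later rows make up. A row lasts 1/8 s, in which the tool goes at most 62.5 mm and 10.7 degrees, less where a joint would pass 70% of its speed; a pose out of reach is approached as far as the arm can. A call with a gripper value outside its range is refused whole. "grip" is the opening, from 0 (shut) to 1 (fully open), set as the call begins (left out, the last holds). The fingers move at their own pace and stop on an object; "force" is the grip in N (left out, the last holds). Time passes only in rows, so rows that repeat a pose let the fingers close. It gives the time, the measured TCP pose, the force, the opening and the grip force at its end, in the units of the state.
- status.read_state(): the state, without advancing time (a new reading comes with each control period).
- imaging.get_image(name): name is "scene" or "side" or "wrist"; returns the picture (420x560x3 uint8, blue, green, red); there is no depth.
- imaging.camera_model(name): a dict with "vertical_fov" (degrees; the focal length in pixels is half the picture's height over the tangent of half this angle, whatever the lens; pixels are square), "cx", "cy" (the principal point, pixels), "dist" ([k1, k2, p1, p2, k3] as OpenCV has them; the pictures are not rectified), "R" (3x3) and "t" (3): a world point X has camera coordinates R X + t; the wrist camera has in their place "T_tool_cam" (4x4, takes a point from camera to tool coordinates, whose origin is the TCP and whose axes are the flange's). Camera axes: x right, y down, z forward; pixel columns grow to the right and rows downward; lengths in mm; the calibration is good to about 2 mm. A picture is of the moment at which its call begins: read the wrist's pose just before it. camera_model takes no time and is no camera call.
- order.sign_off(): hands the job in; it is judged then, once.
Trained networks look in the newest picture that a camera, given by its name, has taken for a name from the list of things; names that differ only in an ending like _2 or _b are one class to them, and where a whole thing is asked for, a point or a joint stands for the part that bears it (a point fixed in the world has none). Each returns a list of dicts, best first, with "confidence" (0 to 1); they miss things now and then, are a little off and sometimes report something else, mostly with a low value. They report only what shows in the picture. A call takes as long as a camera call. They do not tell look-alikes from the thing itself.
- imaging.find_in(thing, camera): "centre" ([x, y, z] in mm, in the coordinates of the camera as it stood for that picture, good to about 4 mm: the middle of the surface that is visible of it).
The state is a dict: "time": time; "joints": joint angles; "dq": joint speeds; "effort": joint torques, N m; "eef_pos": TCP position; "eef_rot": TCP orientation; "wrist_force": force on the tool from outside, world axes, zero at the start; "torque": the same for the moment, N m; "grip_width": finger opening in mm; "finger_force": force on a finger pad.
Only numpy, scipy, OpenCV 4.12 (cv2) and the standard library are available. Lean on these libraries where they do the work, as an engineer would, in place of code of your own. Each camera call takes 0.05 s, during which the arm holds its last target. There are 200 camera calls.

## Working session

There is one attempt and no reset: what is moved stays moved. The work goes in short steps, Python scripts to look and compute and a tool call to move; the robot and the scene stay as the last step left them, time stands still between calls to the robot, and variables do not carry over. Pictures are saved under pics/ and viewed, at most 10 in all, crops included, and the job is handed in when it is done.

Besides the shell and the picture viewer there is one more tool, called after "Request:" in YAML: its name, and indented under it one key for each argument. carry_out: Moves the arm, as the interface text tells. Its arguments: {"type":"object","properties":{"offset":{"type":"array","items":{"type":"array","items":{"type":"number"}}},"rotation":{"type":"array","items":{"type":"array","items":{"type":"number"}}},"grip":{"type":"number"},"force":{"type":"number"}},"required":["offset","rotation"]}

```bash
mkdir -p pics
cat > h.py <<'E'
import numpy as np, cv2
from rig import status, imaging, order
def K(m):
    f=210/np.tan(np.radians(m["vertical_fov"]/2)); return np.array([[f,0,m["cx"]],[0,f,m["cy"]],[0,0,1.]])
def ext(name,s=None):
    m=imaging.camera_model(name)
    if name!="wrist": return np.array(m["R"]),np.array(m["t"]).ravel()
    s=s or status.read_state(); T=np.array(m["T_tool_cam"])
    R=np.array(s["eef_rot"])@T[:3,:3]; p=np.array(s["eef_rot"])@T[:3,3]+np.array(s["eef_pos"])
    return R.T,-R.T@p
def proj(P,name,e):
    m=imaging.camera_model(name)
    return cv2.projectPoints(np.float64(P).reshape(-1,3),cv2.Rodrigues(e[0])[0],e[1],K(m),np.array(m["dist"]))[0].reshape(-1,2)
def ray_z(uv,z,name,e):
    m=imaging.camera_model(name)
    n=cv2.undistortPoints(np.float64(uv).reshape(-1,1,2),K(m),np.array(m["dist"])).reshape(-1,2)
    c=-e[0].T@e[1]; d=np.c_[n,np.ones(len(n))]@e[0]
    return c+d*((z-c[2])/d[:,2])[:,None]
def find(th,name,e):
    return [(np.round(e[0].T@(np.array(r["centre"])-e[1])).astype(int).tolist(),round(r["confidence"],2)) for r in imaging.find_in(th,name)]
E
python3 - <<'E'
from h import *
for n in("scene","side"):
    im=imaging.get_image(n); cv2.imwrite(f"pics/{n}0.png",im); e=ext(n)
    print(n,"cam at",(-e[0].T@e[1]).round())
    for t in["player_orange","rail","rail_catch","carrier","bay_pad","keeper_hinge","keeper_grip","cheeks","latch_nose","packed_a","stamp","paperback","pencil_pot"]:
        r=find(t,n,e); print(t,[(a,b,proj([a],n,e)[0].astype(int).tolist()) for a,b in r])
E
```

```text
scene cam at [1594. -245.  873.]
player_orange [([594, -192, 63], 0.78, [253, 232]), ([571, -70, 65], 0.71, [295, 222]), ([465, -166, 33], 0.54, [258, 212])]
rail [([296, -197, 9], 0.68, [244, 189]), ([605, -254, 6], 0.63, [232, 252])]
rail_catch [([301, -196, 1], 0.95, [245, 192]), ([609, -253, 11], 0.79, [233, 252])]
carrier [([571, 214, 26], 0.81, [390, 224])]
bay_pad [([571, 210, 27], 0.28, [389, 224])]
keeper_hinge [([571, 210, 25], 0.59, [389, 224])]
keeper_grip [([562, 330, 213], 0.72, [437, 165])]
cheeks [([571, 212, 25], 0.66, [390, 224])]
latch_nose [([567, 213, 26], 0.78, [390, 223]), ([612, -256, 7], 0.18, [232, 254])]
packed_a [([573, 171, 56], 0.69, [378, 217]), ([575, 130, 67], 0.51, [365, 216])]
stamp [([688, -109, 15], 0.77, [288, 265]), ([572, 206, 26], 0.45, [388, 224])]
paperback [([494, -505, 15], 0.86, [145, 233])]
pencil_pot [([799, -69, 65], 0.68, [311, 279])]
side cam at [342. 515. 705.]
player_orange [([569, -179, 57], 0.74, [271, 198]), ([543, 246, 25], 0.74, [218, 367]), ([559, -41, 84], 0.62, [257, 230]), ([456, -157, 39], 0.57, [314, 217])]
rail [([290, 
[... 313 characters left out ...]

keeper_hinge [([540, 249, 24], 0.69, [219, 370]), ([675, -97, 17], 0.43, [221, 224])]
keeper_grip [([541, 354, 278], 0.8, [157, 357]), ([675, -96, 16], 0.38, [221, 225])]
cheeks [([541, 253, 29], 0.94, [217, 370]), ([767, -54, 77], 0.41, [175, 212])]
latch_nose [([545, 247, 28], 0.7, [217, 367]), ([562, -207, 13], 0.7, [278, 204]), ([573, -299, 69], 0.35, [283, 166])]
packed_a [([549, 197, 73], 0.64, [222, 329]), ([549, 147, 71], 0.63, [232, 306]), ([578, -300, 66], 0.28, [281, 166])]
stamp [([675, -96, 16], 0.94, [221, 225]), ([555, 228, 13], 0.59, [217, 359])]
paperback [([547, 195, 73], 0.72, [223, 328]), ([479, -474, 24], 0.6, [328, 149])]
pencil_pot [([772, -52, 75], 0.86, [173, 213])]
```

View pics/scene0.png

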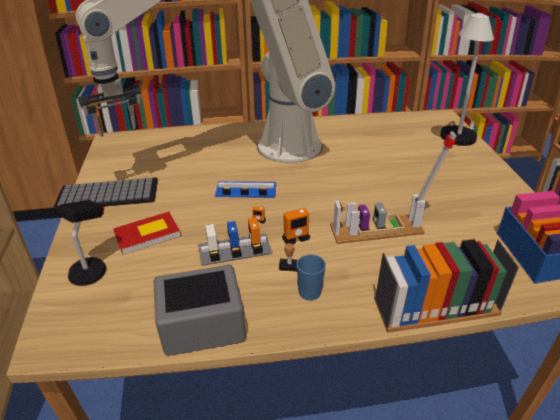

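View pics/side0.png

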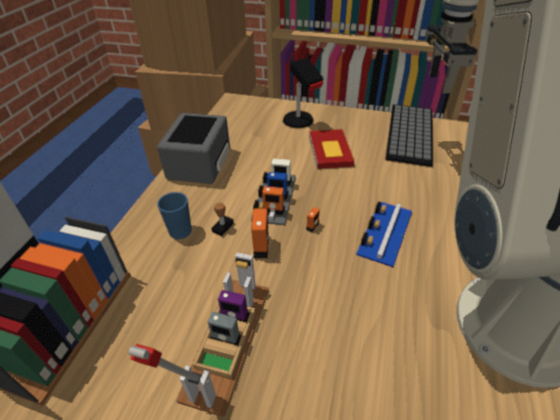

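Scene view: three orange look-alikes, at (255,232) on the rail (middle size), (296,225) large and standing free, and (259,213) small. The one on the rail, at its +y place, is meant. The blue rail at (246,189) is a decoy. The empty bay is at the carrier's +y end, side view (215,360), and the keeper leans fully open.

Run:
```python
from h import *
im=cv2.imread("pics/scene0.png")[180:280,180:330]; cv2.imwrite("pics/crop0.png",cv2.resize(im,None,fx=5,fy=5,interpolation=cv2.INTER_CUBIC))
s=status.read_state(); print(s["time"],np.round(s["eef_rot"],3).tolist(),s["eef_pos"],s["wrist_force"],s["grip_width"])
m=imaging.camera_model("wrist"); print(m["vertical_fov"],np.round(m["T_tool_cam"],2).tolist())
```

```text
1.4 [[0.947, 0.322, -0.0], [0.322, -0.947, 0.0], [-0.0, -0.0, -1.0]] [ 201.22852289 -591.71708759  214.57090014] [ 0.22829981 -0.04962372 -0.35821181] 92.12888928407052
66.48317434158497 [[0.0, -0.96, -0.29, 82.14], [1.0, 0.0, 0.0, 0.18], [-0.0, -0.29, 0.96, -170.17], [0.0, 0.0, 0.0, 1.0]]
```

View pics/crop0.png

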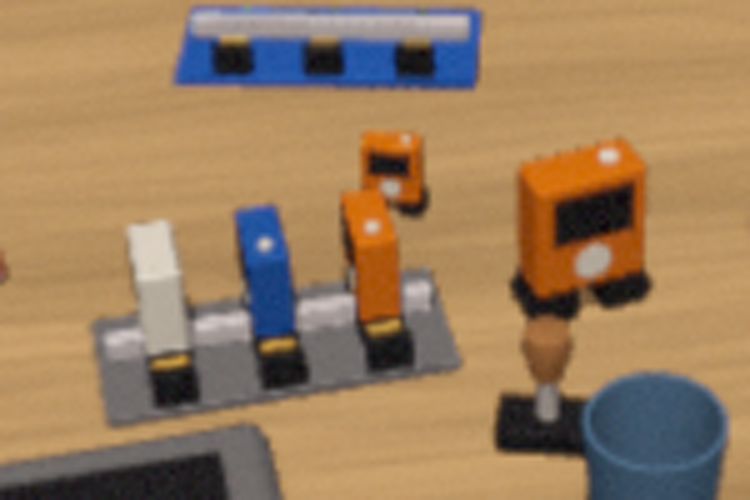

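The crop confirms it: the orange player on the rail's +y place is middle-sized, a free-standing larger one is on its right and a small one behind it. I'll move the wrist camera above the rail.

Request:
carry_out:
  offset:
    - [482, -208, 35]
    - [482, -208, 35]
    - [482, -208, 35]
    - [482, -208, 35]
    - [482, -208, 35]
    - [482, -208, 35]
    - [482, -208, 35]
    - [482, -208, 35]
    - [482, -208, 35]
    - [482, -208, 35]
    - [482, -208, 35]
    - [482, -208, 35]
    - [482, -208, 35]
    - [482, -208, 35]
  rotation:
    - [0, 0, -71]
    - [0, 0, -71]
    - [0, 0, -71]
    - [0, 0, -71]
    - [0, 0, -71]
    - [0, 0, -71]
    - [0, 0, -71]
    - [0, 0, -71]
    - [0, 0, -71]
    - [0, 0, -71]
    - [0, 0, -71]
    - [0, 0, -71]
    - [0, 0, -71]
    - [0, 0, -71]
  grip: 1
  force: 30

```text
time: 3.15
eef_pos: [590.3, -240.2, 179.8]
eef_rot: [[0.005, 1.0, 0.0], [1.0, -0.005, -0.0], [-0.0, 0.0, -1.0]]
wrist_force: [0.4, -0.6, -0.5]
grip_width: 92.0
finger_force: 0.0
```

```bash
cat > look.py <<'E'
import sys; from h import *
s=status.read_state(); e=ext("wrist",s); cv2.imwrite(f"pics/{sys.argv[1]}.png",imaging.get_image("wrist"))
np.savez(f"pics/{sys.argv[1]}.npz",R=e[0],t=e[1])
print(s["time"],np.round(s["eef_pos"],1),np.round(s["eef_rot"],4).tolist(),np.round(s["wrist_force"],1),round(s["grip_width"],1))
for t in sys.argv[2:]:
    print(t,[(a,b,proj([a],"wrist",e)[0].astype(int).tolist()) for a,b in find(t,"wrist",e)])
E
python3 look.py w1 player_orange rail rail_catch
```

```text
3.15 [ 590.3 -240.2  179.8] [[0.0047, 1.0, 0.0002], [1.0, -0.0047, -0.0001], [-0.0001, 0.0002, -1.0]] [ 0.4 -0.6 -0.5] 92.0
player_orange [([572, -93, 96], 0.94, [258, 16]), ([571, -186, 81], 0.88, [261, 143]), ([465, -167, 50], 0.88, [148, 120])]
rail [([306, -193, 8], 0.68, [29, 147]), ([598, -223, 8], 0.67, [291, 171])]
rail_catch [([598, -215, 6], 0.97, [291, 163]), ([304, -189, 7], 0.81, [27, 143])]
```

View pics/w1.png

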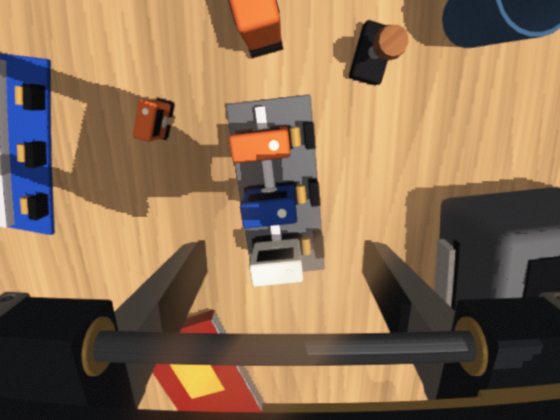

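The wrist view shows the orange player's top around (260,143) with the rail corners near (227,105), (310,96) and (324,270), all slightly yawed. I'll measure the top faces and the rail edges exactly.

Run:
```python
from h import *
im=cv2.imread("pics/w1.png"); z=np.load("pics/w1.npz"); e=(z["R"],z["t"])
w=lambda uv,h: ray_z(uv,h,"wrist",e)[:,:2]
print("rail corners",w([[227,105],[310,96],[324,270]],8).round(1).tolist())
hsv=cv2.cvtColor(im,cv2.COLOR_BGR2HSV)
for nm,lo,hi,box in(("orange",(3,140,140),(18,255,255),(222,115,300,175)),("blue",(105,120,60),(130,255,255),(235,178,305,232))):
    x0,y0,x1,y1=box; m=cv2.inRange(hsv[y0:y1,x0:x1],lo,hi); m=cv2.morphologyEx(m,cv2.MORPH_CLOSE,np.ones((9,9)))
    c=max(cv2.findContours(m,0,2)[0],key=cv2.contourArea)[:,0]+[x0,y0]
    P=w(c,80); r=cv2.minAreaRect(P.astype(np.float32)); print(nm,r, len(c))
v=cv2.resize(im[85:285,215:335],None,fx=4.8,fy=3*1.0,interpolation=cv2.INTER_CUBIC) if 0 else cv2.resize(im[85:285,210:340],None,fx=3,fy=3,interpolation=cv2.INTER_CUBIC)
cv2.imwrite("pics/w1c.png",v)
```

```text
rail corners [[531.2, -153.8], [616.3, -145.4], [636.8, -342.5]]
orange ((573.8230590820312, -187.1893768310547), (59.34507751464844, 22.919227600097656), 6.313605785369873) 47
blue ((575.4863891601562, -243.20555114746094), (48.289833068847656, 38.440589904785156), 5.833052158355713) 60
```

View pics/w1c.png

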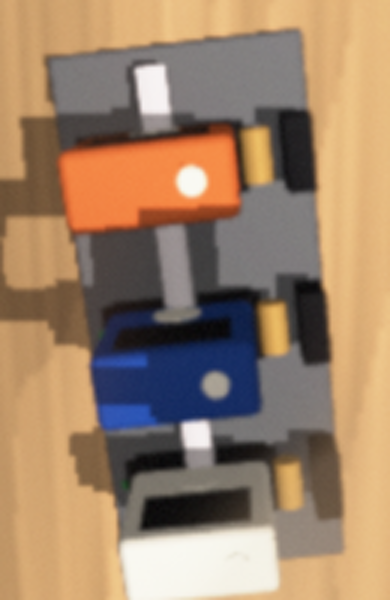

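Run:
```python
from h import *
z=np.load("pics/w1.npz"); e=(z["R"],z["t"])
w=lambda uv,h: ray_z(np.float64(uv)/3+[210,85],h,"wrist",e)[:,:2].round(1).tolist()
print("orange",w([[60,152],[240,132],[240,218],[75,232]],80))
print("blade far end",w([[135,65],[165,65]],22),"between",w([[160,230],[192,230]],22))
print("rail TL TR BR",w([[48,57],[300,29],[343,553]],8))
c,s=np.cos(.101),np.sin(.101)
for o in ((584,-248),):
  P=[[x,y,h] for y in(60,0) for x,h in((-25,80),(25,80))for y in(y-12,y+12)]
  R=np.array([[c,-s,0],[s,c,0],[0,0,1]])
  print((( proj(np.array(P)@R.T+[*o,0],"wrist",e)-[210,85])*3).round().tolist())
```

```text
orange [[544.9, -179.2], [594.7, -174.1], [594.8, -197.8], [548.1, -201.5]]
blade far end [[561.2, -155.8], [571.1, -155.9]] between [[568.3, -210.4], [579.3, -210.5]]
rail TL TR BR [[530.2, -152.8], [616.3, -144.1], [637.1, -341.6]]
[[97.0, 236.0], [85.0, 151.0], [269.0, 175.0], [261.0, 86.0], [125.0, 433.0], [114.0, 357.0], [288.0, 379.0], [281.0, 300.0]]
```

Orange top centre ≈ (570.7, -188), rail yaw ≈ 5.9°, and the blade line agrees. I'll move over it and down to TCP z ≈ 46.

Request:
carry_out:
  offset:
    - [52, -20, 20]
    - [52, -20, 60]
    - [52, -20, 100]
    - [52, -20, 124]
    - [52, -20, 134]
    - [52, -20, 134]
    - [52, -20, 134]
  rotation:
    - [0, 0, -6.1]
    - [0, 0, -6.1]
    - [0, 0, -6.1]
    - [0, 0, -6.1]
    - [0, 0, -6.1]
    - [0, 0, -6.1]
    - [0, 0, -6.1]

```text
time: 4.22
eef_pos: [571.6, -187.8, 46.7]
eef_rot: [[-0.102, 0.995, 0.002], [0.995, 0.102, -0.001], [-0.001, 0.002, -1.0]]
wrist_force: [0.6, 0.2, -0.7]
grip_width: 91.5
finger_force: 0.0
```

Request:
carry_out:
  offset:
    - [0, 0, 0]
    - [0, 0, 0]
    - [0, 0, 0]
    - [0, 0, 0]
    - [0, 0, 0]
    - [0, 0, 0]
  rotation:
    - [0, 0, 0]
    - [0, 0, 0]
    - [0, 0, 0]
    - [0, 0, 0]
    - [0, 0, 0]
    - [0, 0, 0]
  grip: 0.35
  force: 40

```text
time: 4.97
eef_pos: [570.3, -187.5, 45.6]
eef_rot: [[-0.102, 0.995, -0.001], [0.995, 0.102, 0.0], [0.0, -0.001, -1.0]]
wrist_force: [-3.1, -1.4, 4.7]
grip_width: 49.5
finger_force: 40.0
```

Request:
carry_out:
  offset:
    - [0, 0, -3]
    - [0, 0, -6]
    - [0, 0, -9]
    - [0, 0, -12]
    - [0, 0, -15]
    - [0, 0, -18]
    - [0, 0, -22]
    - [0, 0, -30]
    - [0, 0, -30]
  rotation:
    - [0, 0, 0]
    - [0, 0, 0]
    - [0, 0, 0]
    - [0, 0, 0]
    - [0, 0, 0]
    - [0, 0, 0]
    - [0, 0, 0]
    - [0, 0, 0]
    - [0, 0, 0]

```text
time: 6.1
eef_pos: [571.5, -187.8, 76.5]
eef_rot: [[-0.102, 0.995, 0.002], [0.995, 0.102, -0.001], [-0.001, 0.002, -1.0]]
wrist_force: [-0.5, -0.8, -2.2]
grip_width: 50.1
finger_force: 40.0
```

It came free (z force ≈ the player's weight). Next I'll lift it, carry it toward the carrier and turn half round, so the camera side stays away from the keeper bar.

Request:
carry_out:
  offset:
    - [0, 0, -50]
    - [0, 0, -100]
    - [0, 0, -124]
    - [40, 3, -124]
    - [80, 6, -124]
    - [120, 8, -124]
    - [160, 11, -124]
    - [200, 14, -124]
    - [240, 17, -124]
    - [280, 20, -124]
    - [310, 22, -124]
    - [327, 22, -124]
    - [327, 22, -124]
    - [327, 22, -124]
    - [327, 22, -124]
    - [327, 22, -124]
    - [327, 22, -124]
    - [327, 22, -124]
    - [327, 22, -124]
    - [327, 22, -124]
  rotation:
    - [0, 0, 0]
    - [0, 0, 0]
    - [0, 0, 0]
    - [0, 0, -10]
    - [0, 0, -20]
    - [0, 0, -30]
    - [0, 0, -40]
    - [0, 0, -50]
    - [0, 0, -60]
    - [0, 0, -70]
    - [0, 0, -80]
    - [0, 0, -90]
    - [0, 0, -100]
    - [0, 0, -110]
    - [0, 0, -120]
    - [0, 0, -130]
    - [0, 0, -140]
    - [0, 0, -150]
    - [0, 0, -160]
    - [0, 0, -170]

```text
time: 8.6
eef_pos: [559.0, 140.0, 199.5]
eef_rot: [[-0.066, -0.998, -0.0], [-0.998, 0.066, -0.0], [0.0, 0.0, -1.0]]
wrist_force: [-0.3, -1.0, -1.5]
grip_width: 49.7
finger_force: 40.0
```

```bash
python3 look.py w2 carrier bay_pad keeper_hinge keeper_grip latch_nose cheeks packed_a player_orange; python3 -c "
from h import *;print(np.round(status.read_state()['joints'],1))"
```

```text
8.6 [559.  140.  199.5] [[-0.0661, -0.9978, -0.0001], [-0.9978, 0.0661, -0.0], [0.0, 0.0001, -1.0]] [-0.3 -1.  -1.5] 49.7
carrier [([555, 171, 34], 0.71, [289, 215]), ([554, 101, 10], 0.65, [285, 149])]
bay_pad []
keeper_hinge [([550, 97, 12], 0.87, [289, 145])]
keeper_grip [([549, 305, 135], 0.9, [305, 382])]
latch_nose [([553, 98, 9], 0.58, [286, 146])]
cheeks [([552, 101, 7], 0.85, [287, 148])]
packed_a [([556, 172, 36], 0.95, [288, 217]), ([553, 125, 82], 0.93, [289, 185])]
player_orange [([558, -33, 36], 0.96, [272, 11]), ([560, 129, 233], 0.6, [279, 267])]
[  13.9   16.8  100.5    0.    62.7 -161.9]
```

View pics/w2.png

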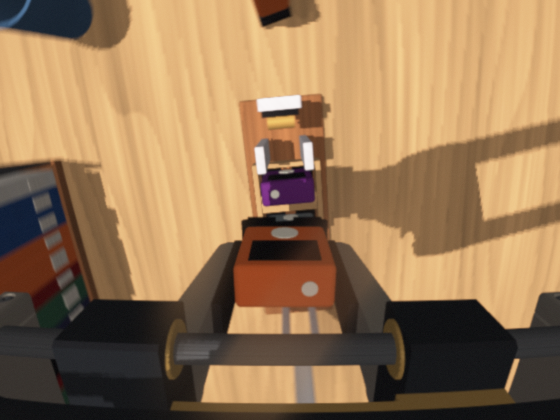

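The wrist view shows the carrier's -y end at (242,103)-(321,96), post top (279,103), cheek tops (262,157) and (307,152), and the purple player (287,188). The held player hides the rest. I'll zoom in for exact corners.

```bash
python3 -c "
import cv2; im=cv2.imread('pics/w2.png')[90:240,230:340]; cv2.imwrite('pics/w2c.png',cv2.resize(im,None,fx=4,fy=4,interpolation=cv2.INTER_CUBIC))"
```

```text
(no output)
```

View pics/w2c.png

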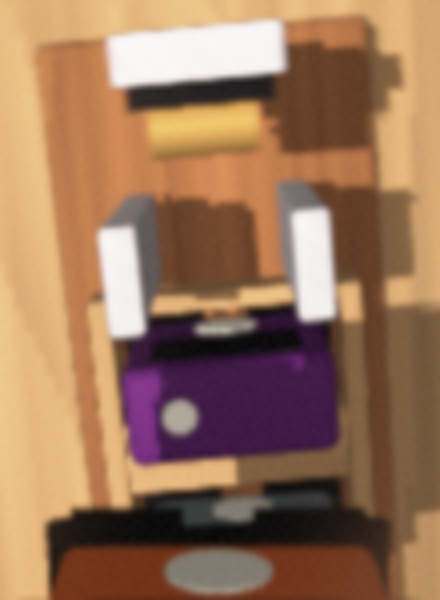

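Run:
```python
from h import *
from scipy.optimize import least_squares
z=np.load("pics/w2.npz"); e=(z["R"],z["t"])
# image right = world -x?  rows: (u,v, carrier x sign, y, z)
pix=[[38,45],[368,17],[100,232],[133,228],[145,333],[110,338],[290,212],[325,208],[335,317],[302,321],[108,37],[282,22],[286,72],[112,87],[128,370],[335,352],[138,463],[338,440]]
# local with X = to the image right positive
L=[[-45,-135,10],[45,-135,10],[-25,-96,92],[-17,-96,92],[-17,-72,92],[-25,-72,92],[17,-96,92],[25,-96,92],[25,-72,92],[17,-72,92],[-17,-135,110],[17,-135,110],[17,-125,110],[-17,-125,110],[-25,-62,82],[25,-62,82],[-25,-38,82],[25,-38,82]]
pix=np.float64(pix)/4+[230,90]; L=np.float64(L)
W=np.array([ray_z([p],h,"wrist",e)[0] for p,h in zip(pix,L[:,2])]); 
s=np.sign(W[1,0]-W[0,0]); L[:,0]*=s; print("sign",s)
def tf(q): c,n=np.cos(q[2]),np.sin(q[2]); return L[:,:2]@np.array([[c,n],[-n,c]])+q[:2]
r=least_squares(lambda q:(tf(q)-W[:,:2]).ravel(),[555,195,0],loss="soft_l1")
print(r.x[:2],np.degrees(r.x[2])); print((W[:,:2]-tf(r.x)).round(1).tolist())
c,n=np.cos(r.x[2]),np.sin(r.x[2]); print("bay+50",r.x[0]-50*n,r.x[1]+50*c)
```

```text
sign -1.0
[553.27983952 182.43805834] 1.4984208733408313
[[-1.2, -2.7], [-0.1, -1.7], [-0.4, 0.9], [0.4, 0.7], [0.3, -0.2], [0.1, 0.2], [0.5, 0.4], [1.0, 0.2], [0.4, 0.0], [-0.3, 0.3], [-0.1, 0.6], [0.1, 0.9], [0.1, 0.4], [0.2, 0.1], [-2.2, -0.1], [0.2, 0.0], [-2.0, -1.7], [0.9, -3.0]]
bay+50 551.972369677315 232.42096064678162
```

Run:
```python
from h import *
z=np.load("pics/w2.npz"); e=(z["R"],z["t"]); im=cv2.imread("pics/w2.png")
m=(im[270:306,295:325].min(2)>90).astype(np.uint8); n,l,st,ce=cv2.connectedComponentsWithStats(m); k=1+st[1:,4].argmax()
p=ce[k]+[295,270]; P=ray_z([p],233.5,"wrist",e)[0]
# purple dot as reference for dot's place
q=np.array([180,417])/4+[230,90]; Q=ray_z([q],82,"wrist",e)[0]
c,n_=np.cos(np.radians(1.5)),np.sin(np.radians(1.5)); 
print("dot px",p,"rel TCP",P[:2]-[559,140],"purple dot rel its centre",Q[:2]-[553.3+50*n_,182.5-50*c])
s=imaging.get_image("side"); h=cv2.cvtColor(s,cv2.COLOR_BGR2HSV); g=cv2.inRange(h,(50,120,50),(80,255,255)); g[:320]=0
es=ext("side"); cs=max(cv2.findContours(g,0,2)[0],key=cv2.contourArea)[:,0]
print("pad",cv2.minAreaRect(ray_z(cs,10.6,"side",es)[:,:2].astype(np.float32)))
R=np.array([[c,-n_],[n_,c]])
pc=np.array([[x,y] for x,y in((-29,36.5),(29,36.5),(29,63.5),(-29,63.5))])@R.T+[553.3,182.5]
print("pad model px",proj(np.c_[pc,[10.6]*4],"side",es).round().tolist(),"mask box",cs.min(0),cs.max(0))
cv2.imwrite("pics/side1.png",s)
cv2.imwrite("pics/side1c.png",cv2.resize(s[240:420,120:300],None,fx=3.3,fy=3.3,interpolation=cv2.INTER_CUBIC))
for t in("keeper_grip","keeper_hinge"): print(t,find(t,"side",es))
```

```text
dot px [309.40932642 288.52331606] rel TCP [-12.62221683   1.20795763] purple dot rel its centre [12.02352827  0.36701509]
pad ((556.5713500976562, 229.33413696289062), (53.45533752441406, 20.724979400634766), 1.1086626052856445)
pad model px [[235.0, 360.0], [206.0, 353.0], [200.0, 366.0], [230.0, 374.0]] mask box [201 353] [231 369]
keeper_grip []
keeper_hinge [([540, 249, 22], 0.8)]
```

View pics/side1c.png

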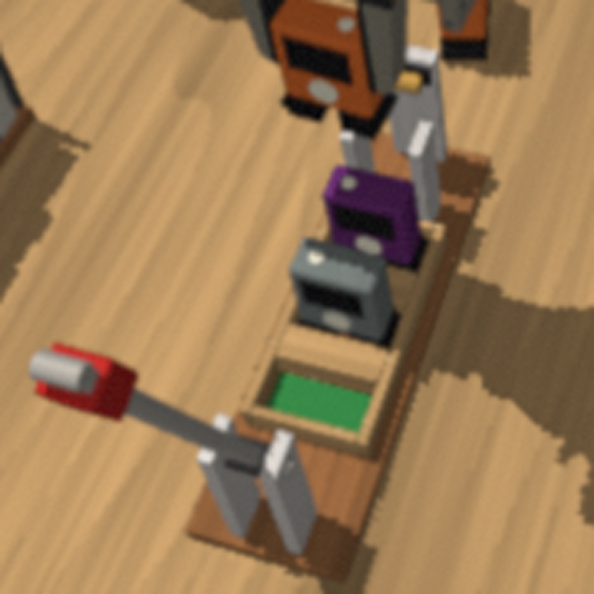

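The side view shows the pad in the bay at +50 free, the bar leaning out of the way, and the player held level. I'll move over the bay, lower to just above the walls, then measure.

Request:
carry_out:
  offset:
    - [-40, 6, 0]
    - [-80, 10, 0]
    - [-91, 12, 30]
    - [-91, 12, 70]
    - [-91, 12, 105]
    - [-91, 12, 121]
    - [-91, 12, 121]
    - [-91, 12, 121]
  rotation:
    - [0, 0, -3]
    - [0, 0, -5.3]
    - [0, 0, -5.3]
    - [0, 0, -5.3]
    - [0, 0, -5.3]
    - [0, 0, -5.3]
    - [0, 0, -5.3]
    - [0, 0, -5.3]

```text
time: 10.2
eef_pos: [554.8, 232.0, 79.9]
eef_rot: [[0.02, -1.0, 0.002], [-1.0, -0.02, 0.001], [-0.001, -0.002, -1.0]]
wrist_force: [-0.1, 0.4, -0.7]
grip_width: 49.5
finger_force: 40.0
```

```bash
python3 look.py w3
python3 - <<'E'
from h import *
s=imaging.get_image("side"); cv2.imwrite("pics/side2.png",s)
w=cv2.imread("pics/w3.png"); a=cv2.resize(s[290:400,160:270],(560,560),interpolation=cv2.INTER_CUBIC)
sc=imaging.get_image("scene"); b=cv2.resize(sc[180:250,345:415],(240,240)); cv2.imwrite("pics/v3.png",np.hstack([a[:560],np.vstack([cv2.resize(w,(240,180)),b,np.zeros((140,240,3),np.uint8)])]))
E
```

```text
10.2 [554.8 232.   79.9] [[0.0205, -0.9998, 0.0019], [-0.9998, -0.0205, 0.0008], [-0.0007, -0.0019, -1.0]] [-0.1  0.4 -0.7] 49.5
```

View pics/v3.png

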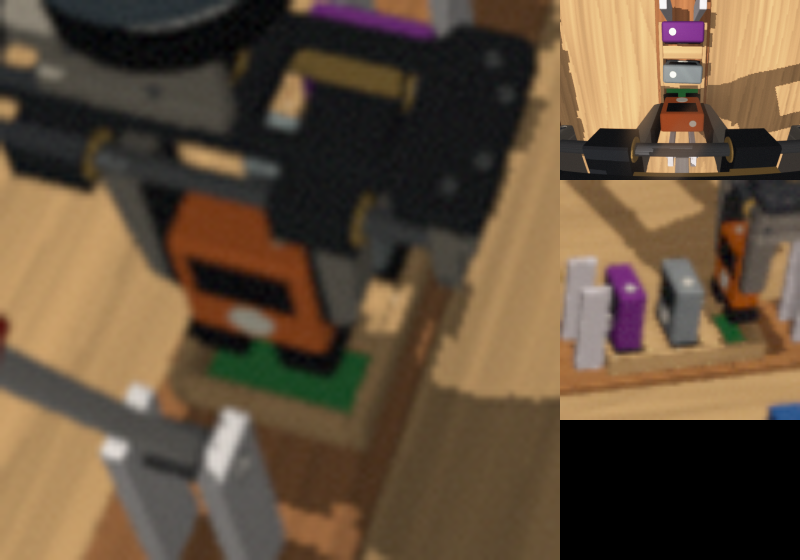

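The held player sits above the bay with the green pad under its feet. I'll check the alignment numerically in w3.

Run:
```python
from h import *
s=status.read_state(); print(s["time"],np.round(s["eef_pos"],1),np.round(s["eef_rot"],4).tolist())
s=status.read_state(); e=ext("wrist",s); im=imaging.get_image("wrist"); cv2.imwrite("pics/w4.png",im)
h=cv2.cvtColor(im,cv2.COLOR_BGR2HSV); g=cv2.inRange(h,(50,100,30),(80,255,255)); g=cv2.morphologyEx(g,2,np.ones((2,2)))
c=max(cv2.findContours(g,0,2)[0],key=cv2.contourArea)[:,0]; P=ray_z(c,10.6,"wrist",e)[:,:2]
print("green px",c.min(0),c.max(0),"x",P[:,0].min(),P[:,0].max(),"y",P[:,1].min(),P[:,1].max())
for nm,lo,hi,z in(("purple",(135,90,50),(165,255,255),82),):
    m=cv2.inRange(h,lo,hi); m=cv2.morphologyEx(m,3,np.ones((9,9))); c=max(cv2.findContours(m,0,2)[0],key=cv2.contourArea)[:,0]
    print(nm,cv2.minAreaRect(ray_z(c,z,"wrist",e)[:,:2].astype(np.float32)))
cv2.imwrite("pics/w4c.png",cv2.resize(im[30:330,215:345],None,fx=2,fy=2,interpolation=cv2.INTER_CUBIC))
```

```text
10.35 [554.6 231.9  79.9] [[0.0205, -0.9998, 0.002], [-0.9998, -0.0205, 0.0008], [-0.0008, -0.002, -1.0]]
green px [250 208] [321 226] x 525.1564499668833 581.2707570378609 y 223.5584180187119 238.91691480040043
purple ((555.1613159179688, 132.34910583496094), (48.47426986694336, 23.96619415283203), 1.9598629474639893)
```

View pics/w4c.png

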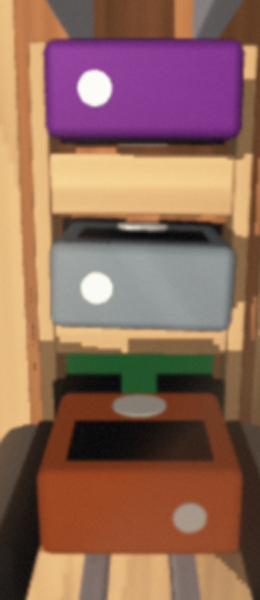

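Request:
carry_out:
  offset:
    - [0, 1, 4]
    - [0, 1, 9]
    - [0, 1, 14]
    - [0, 1, 19]
    - [0, 1, 23]
    - [0, 1, 26]
    - [0, 1, 28]
    - [0, 1, 28]
  rotation:
    - [0, 0, -0.4]
    - [0, 0, -0.4]
    - [0, 0, -0.4]
    - [0, 0, -0.4]
    - [0, 0, -0.4]
    - [0, 0, -0.4]
    - [0, 0, -0.4]
    - [0, 0, -0.4]

```text
time: 11.4
eef_pos: [552.7, 231.6, 50.5]
eef_rot: [[0.028, -1.0, -0.0], [-1.0, -0.028, -0.0], [0.0, 0.0, -1.0]]
wrist_force: [-0.8, -0.5, -1.8]
grip_width: 49.9
finger_force: 40.0
```

Request:
carry_out:
  offset:
    - [0, 0, 1]
    - [0, 0, 2]
    - [0, 0, 2]
  rotation:
    - [0, 0, 0]
    - [0, 0, 0]
    - [0, 0, 0]

```text
time: 11.78
eef_pos: [552.7, 231.6, 48.6]
eef_rot: [[0.028, -1.0, -0.0], [-1.0, -0.028, -0.0], [0.0, 0.0, -1.0]]
wrist_force: [-0.2, 0.8, -1.7]
grip_width: 49.8
finger_force: 40.0
```

Request:
carry_out:
  offset:
    - [0, 0, 1]
    - [0, 0, 2]
    - [0, 0, 2]
  rotation:
    - [0, 0, 0]
    - [0, 0, 0]
    - [0, 0, 0]

```text
time: 12.15
eef_pos: [552.8, 231.7, 47.5]
eef_rot: [[0.028, -1.0, 0.0], [-1.0, -0.028, 0.0], [-0.0, -0.0, -1.0]]
wrist_force: [-2.0, -0.5, 8.9]
grip_width: 49.6
finger_force: 40.0
```

Contact is felt at TCP 47.5, so the player is standing on the floor. Release and rise.

Request:
carry_out:
  offset:
    - [0, 0, -0.5]
    - [0, 0, -0.5]
    - [0, 0, -0.5]
    - [0, 0, -0.5]
    - [0, 0, -10]
    - [0, 0, -30]
    - [0, 0, -70]
    - [0, 0, -120]
    - [0, 0, -170]
    - [0, 0, -200]
    - [0, 0, -200]
  rotation:
    - [0, 0, 0]
    - [0, 0, 0]
    - [0, 0, 0]
    - [0, 0, 0]
    - [0, 0, 0]
    - [0, 0, 0]
    - [0, 0, 0]
    - [0, 0, 0]
    - [0, 0, 0]
    - [0, 0, 0]
    - [0, 0, 0]
  grip: 0.8

```text
time: 13.52
eef_pos: [554.1, 232.2, 249.9]
eef_rot: [[0.028, -1.0, 0.005], [-1.0, -0.028, 0.002], [-0.002, -0.005, -1.0]]
wrist_force: [-0.1, 0.3, 0.3]
grip_width: 73.9
finger_force: 0.0
```

```bash
cat > ang.py <<'E'
from h import *
H=np.array([550.3,297.4,92]); ax=np.radians(1.5)
def u(th,r): d=-np.cos(th)*r; return H+np.array([-np.sin(ax)*d,np.cos(ax)*d,np.sin(th)*r])
def angle(name):
    im=imaging.get_image(name); h=cv2.cvtColor(im,cv2.COLOR_BGR2HSV); e=ext(name)
    m=cv2.inRange(h,(0,170,70),(4,255,255))|cv2.inRange(h,(172,170,70),(180,255,255))
    keep=cv2.dilate(sum(cv2.circle(np.zeros(m.shape,np.uint8),tuple(int(v) for v in proj([u(t,199)],name,e)[0]),14,1,-1) for t in np.linspace(0,2.4,60)).clip(0,1).astype(np.uint8),None)
    n,l,st,ce=cv2.connectedComponentsWithStats(m*keep)
    if n<2: return name,None
    k=1+st[1:,4].argmax(); ts=np.linspace(0,2.4,481); d=[np.linalg.norm(proj([u(t,199)],name,e)[0]-ce[k]) for t in ts]
    return name,ce[k].round(1).tolist(),int(st[k,4]),"theta",round(ts[int(np.argmin(d))],3),"miss px",round(min(d),1)
if __name__=="__main__":
    s=status.read_state(); print(s["time"],np.round(s["eef_pos"],1),np.round(s["eef_rot"],4).tolist())
    for n in("side","scene"): print(angle(n))
E
python3 ang.py; python3 look.py w5
python3 - <<'E'
from h import *
s=imaging.get_image("side")[250:420,120:300]; w=cv2.imread("pics/w5.png")
cv2.imwrite("pics/v5.png",np.hstack([cv2.resize(s,(430,406)),cv2.resize(w[:,:],None,fx=.66,fy=.9666)]))
E
```

```text
13.525 [554.1 232.2 249.9] [[0.0276, -0.9996, 0.0051], [-0.9996, -0.0276, 0.0021], [-0.002, -0.0052, -1.0]]
('side', [149.6, 357.0], 234, 'theta', np.float64(1.875), 'miss px', np.float64(0.5))
('scene', [449.0, 141.5], 92, 'theta', np.float64(1.88), 'miss px', np.float64(0.9))
13.625 [552.4 231.4 246.3] [[0.0276, -0.9996, -0.0001], [-0.9996, -0.0276, -0.0001], [0.0001, 0.0001, -1.0]] [ 0.1 -1.1  0. ] 73.2
```

View pics/v5.png

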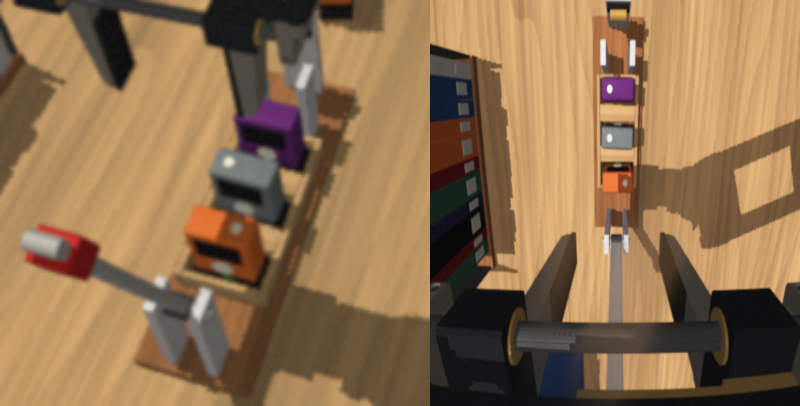

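The orange player stands in its bay, and both cameras agree the bar is at θ ≈ 1.88, which confirms the carrier pose. That was my eleventh picture, one over the limit, so from here I use numbers only. Next I'll close the fingers and go over the bar to its outer side.

Request:
carry_out:
  offset:
    - [0, 0, -50]
    - [0, 0, -100]
    - [-40, 0, -100]
    - [-85, 0, -100]
    - [-130, -1, -100]
    - [-165, -1, -100]
    - [-170, -1, -90]
    - [-170, -1, -60]
    - [-170, -1, -24]
    - [-170, -1, -24]
    - [-170, -1, -24]
  rotation:
    - [0, 0, 0]
    - [0, 0, 0]
    - [0, 0, 0]
    - [0, 0, 0]
    - [0, 0, 0]
    - [0, 0, 0]
    - [0, 0, 0]
    - [0, 0, 0]
    - [0, 0, 0]
    - [0, 0, 0]
    - [0, 0, 0]
  grip: 0
  force: 30

```text
time: 15.1
eef_pos: [549.5, 401.2, 271.3]
eef_rot: [[0.027, -1.0, 0.0], [-1.0, -0.027, 0.0], [-0.0, -0.0, -1.0]]
wrist_force: [0.4, 0.6, 0.5]
grip_width: 0.4
finger_force: 0.0
```

```bash
python3 ang.py
python3 - <<'E'
from ang import *
s=status.read_state(); R=np.array(s["eef_rot"]); p=np.array(s["eef_pos"])
for th in [1.85,1.7,1.55,1.4,1.25,1.1,.95,.8,.65,.5,.4,.3,.2]:
    c=u(th,199)+9*np.array([0,np.sin(th),np.cos(th)])+[0,10,0]
    print(th,c.round(0),(R.T@(c-p)).round(0).tolist())
E
```

```text
15.1 [549.5 401.2 271.3] [[0.0271, -0.9996, 0.0002], [-0.9996, -0.0271, 0.0], [-0.0, -0.0002, -1.0]]
('side', [149.6, 356.2], 137, 'theta', np.float64(1.875), 'miss px', np.float64(0.4))
('scene', [448.9, 141.5], 91, 'theta', np.float64(1.875), 'miss px', np.float64(0.9))
1.85 [549. 371. 281.] [31.0, 2.0, -9.0]
1.7 [550. 342. 288.] [60.0, 2.0, -16.0]
1.55 [550. 312. 291.] [89.0, 2.0, -19.0]
1.4 [551. 282. 290.] [119.0, 2.0, -18.0]
1.25 [552. 253. 284.] [149.0, 2.0, -12.0]
1.1 [553. 225. 273.] [177.0, 2.0, -1.0]
0.95 [553. 199. 259.] [203.0, 2.0, 13.0]
0.8 [554. 175. 241.] [227.0, 2.0, 31.0]
0.65 [554. 154. 220.] [247.0, 2.0, 52.0]
0.5 [555. 137. 195.] [265.0, 2.0, 77.0]
0.4 [555. 128. 178.] [274.0, 2.0, 94.0]
0.3 [555. 120. 159.] [282.0, 2.0, 112.0]
0.2 [555. 114. 140.] [288.0, 2.0, 132.0]
```

Request:
carry_out:
  offset:
    - [15, 2, -3]
    - [31, 2, -5]
    - [45, 2, -8]
    - [60, 2, -9]
    - [75, 2, -10]
    - [89, 2, -11]
    - [104, 2, -11]
    - [119, 2, -10]
    - [134, 2, -8]
    - [149, 2, -5]
    - [163, 2, 0]
    - [177, 2, 3]
    - [177, 2, 3]
  rotation:
    - [0, 0, 0]
    - [0, 0, 0]
    - [0, 0, 0]
    - [0, 0, 0]
    - [0, 0, 0]
    - [0, 0, 0]
    - [0, 0, 0]
    - [0, 0, 0]
    - [0, 0, 0]
    - [0, 0, 0]
    - [0, 0, 0]
    - [0, 0, 0]
    - [0, 0, 0]

```text
time: 16.82
eef_pos: [551.9, 223.4, 267.3]
eef_rot: [[0.026, -1.0, -0.0], [-1.0, -0.026, -0.0], [0.0, 0.0, -1.0]]
wrist_force: [0.9, 0.9, 0.6]
grip_width: 0.7
finger_force: 0.0
```

```bash
python3 ang.py
```

```text
16.825 [551.9 223.4 267.3] [[0.0264, -0.9997, -0.0005], [-0.9997, -0.0264, -0.0005], [0.0005, 0.0005, -1.0]]
('side', [208.7, 261.5], 46, 'theta', np.float64(1.0), 'miss px', np.float64(3.2))
('scene', [395.6, 152.0], 49, 'theta', np.float64(1.055), 'miss px', np.float64(2.0))
```

Request:
carry_out:
  offset:
    - [12, 0, 4]
    - [24, 0, 8]
    - [37, 0, 17]
    - [48, 0, 26]
    - [59, 0, 36]
    - [69, 0, 47]
    - [78, 0, 59]
    - [86, 0, 72]
    - [91, 0, 80]
    - [95, 0, 89]
    - [99, 0, 98]
    - [103, 0, 108]
    - [106, 0, 117]
    - [109, 0, 127]
    - [109, 0, 127]
  rotation:
    - [0, 0, 0]
    - [0, 0, 0]
    - [0, 0, 0]
    - [0, 0, 0]
    - [0, 0, 0]
    - [0, 0, 0]
    - [0, 0, 0]
    - [0, 0, 0]
    - [0, 0, 0]
    - [0, 0, 0]
    - [0, 0, 0]
    - [0, 0, 0]
    - [0, 0, 0]
    - [0, 0, 0]
    - [0, 0, 0]

```text
time: 18.8
eef_pos: [554.3, 115.3, 139.6]
eef_rot: [[0.027, -1.0, -0.002], [-1.0, -0.027, -0.0], [0.0, 0.002, -1.0]]
wrist_force: [0.5, 0.5, -0.2]
grip_width: 0.7
finger_force: 0.0
```

```bash
python3 ang.py
```

```text
18.8 [554.3 115.3 139.6] [[0.0274, -0.9996, -0.0016], [-0.9996, -0.0274, -0.0003], [0.0003, 0.0016, -1.0]]
('side', [239.2, 270.9], 15, 'theta', np.float64(0.12), 'miss px', np.float64(3.6))
('scene', [355.5, 196.6], 63, 'theta', np.float64(0.17), 'miss px', np.float64(0.1))
```

The bar is at about 0.17 rad. I'll recentre above the sleeve and press down.

Request:
carry_out:
  offset:
    - [0, 0, -10]
    - [8, -1, -10]
    - [16, -1, -10]
    - [16, -1, -5]
    - [16, -1, 2]
    - [16, -1, 9]
    - [16, -1, 15]
    - [16, -1, 20]
    - [16, -1, 24]
    - [16, -1, 26]
    - [16, -1, 26]
  rotation:
    - [0, 0, 0]
    - [0, 0, 0]
    - [0, 0, 0]
    - [0, 0, 0]
    - [0, 0, 0]
    - [0, 0, 0]
    - [0, 0, 0]
    - [0, 0, 0]
    - [0, 0, 0]
    - [0, 0, 0]
    - [0, 0, 0]

```text
time: 20.27
eef_pos: [556.3, 99.7, 114.5]
eef_rot: [[0.028, -1.0, -0.0], [-1.0, -0.028, 0.0], [-0.0, 0.0, -1.0]]
wrist_force: [-0.7, -0.1, 0.3]
grip_width: 0.2
finger_force: 0.0
```

Request:
carry_out:
  offset:
    - [0, 0, 1]
    - [0, 0, 2]
    - [0, 0, 3]
    - [0, 0, 4]
    - [0, 0, 4]
  rotation:
    - [0, 0, 0]
    - [0, 0, 0]
    - [0, 0, 0]
    - [0, 0, 0]
    - [0, 0, 0]

```text
time: 20.9
eef_pos: [556.7, 99.7, 112.0]
eef_rot: [[0.028, -1.0, 0.001], [-1.0, -0.028, 0.0], [-0.0, -0.001, -1.0]]
wrist_force: [-3.9, -0.8, 13.0]
grip_width: 0.3
finger_force: 6.8
```

On the nose now (13 N). Pressing on in small steps.

Request:
carry_out:
  offset:
    - [0, 0, 1]
    - [0, 0, 2]
    - [0, 0, 3]
    - [0, 0, 3]
  rotation:
    - [0, 0, 0]
    - [0, 0, 0]
    - [0, 0, 0]
    - [0, 0, 0]

```text
time: 21.4
eef_pos: [556.7, 99.4, 108.8]
eef_rot: [[0.028, -1.0, 0.001], [-1.0, -0.028, -0.0], [0.0, -0.001, -1.0]]
wrist_force: [-3.0, -2.7, 12.6]
grip_width: 0.7
finger_force: 6.0
```

Request:
carry_out:
  offset:
    - [0, 0, 1]
    - [0, 0, 2]
    - [0, 0, 3]
    - [0, 0, 4]
    - [0, 0, 4]
  rotation:
    - [0, 0, 0]
    - [0, 0, 0]
    - [0, 0, 0]
    - [0, 0, 0]
    - [0, 0, 0]

```text
time: 22.02
eef_pos: [556.4, 99.8, 103.4]
eef_rot: [[0.027, -1.0, -0.0], [-1.0, -0.027, 0.0], [-0.0, 0.0, -1.0]]
wrist_force: [-0.6, -1.6, 0.8]
grip_width: 0.4
finger_force: 0.4
```

The force vanished, so it has probably snapped home. I'll confirm by pressing lightly on the hard stop at z ≈ 101.

Request:
carry_out:
  offset:
    - [0, 0, 1]
    - [0, 0, 2]
    - [0, 0, 3]
    - [0, 0, 3.5]
    - [0, 0, 3.5]
  rotation:
    - [0, 0, 0]
    - [0, 0, 0]
    - [0, 0, 0]
    - [0, 0, 0]
    - [0, 0, 0]

```text
time: 22.65
eef_pos: [556.4, 99.8, 101.2]
eef_rot: [[0.028, -1.0, 0.0], [-1.0, -0.028, 0.0], [-0.0, -0.0, -1.0]]
wrist_force: [-3.6, -0.3, 13.5]
grip_width: 0.4
finger_force: 6.8
```

The hard stop is at 101.2 mm, which matches shut. Retreat up and verify.

Request:
carry_out:
  offset:
    - [0, 0, -10]
    - [0, 0, -50]
    - [0, 0, -100]
    - [0, 0, -150]
    - [0, 0, -150]
    - [0, 0, -150]
  rotation:
    - [0, 0, 0]
    - [0, 0, 0]
    - [0, 0, 0]
    - [0, 0, 0]
    - [0, 0, 0]
    - [0, 0, 0]

```text
time: 23.4
eef_pos: [556.0, 99.6, 249.6]
eef_rot: [[0.028, -1.0, -0.0], [-1.0, -0.028, -0.0], [-0.0, 0.0, -1.0]]
wrist_force: [-0.8, 0.2, 0.2]
grip_width: 0.2
finger_force: 0.0
```

```bash
python3 ang.py; python3 look.py w6 player_orange player_blue player_white keeper_grip stamp paperback pencil_pot
python3 - <<'E'
from h import *; from ang import u
z=np.load("pics/w6.npz"); e=(z["R"],z["t"]); im=cv2.imread("pics/w6.png"); h=cv2.cvtColor(im,cv2.COLOR_BGR2HSV)
m=cv2.inRange(h,(0,150,60),(5,255,255))|cv2.inRange(h,(172,150,60),(180,255,255))
n,l,st,ce=cv2.connectedComponentsWithStats(m)
print([(ce[i].round(1).tolist(),st[i].tolist()) for i in range(1,n) if st[i,4]>150])
for t in(0,.03,.06): print(t,proj([u(t,185)+[0,0,9],u(t,213)+[0,0,9]],"wrist",e).round(1).tolist())
E
```

```text
23.4 [556.   99.6 249.6] [[0.0276, -0.9996, -0.0004], [-0.9996, -0.0276, -0.0], [-0.0, 0.0004, -1.0]]
('side', [236.7, 277.7], 147, 'theta', np.float64(0.02), 'miss px', np.float64(0.2))
('scene', [353.1, 206.3], 59, 'theta', np.float64(0.005), 'miss px', np.float64(0.4))
23.5 [555.4  99.5 248.5] [[0.0276, -0.9996, -0.0026], [-0.9996, -0.0276, -0.0004], [0.0003, 0.0026, -1.0]] [-0.3 -0.4 -0. ] 0.5
player_orange [([561, -53, 99], 0.74, [281, 30])]
player_blue [([677, -95, 21], 0.19, [180, 5])]
player_white [([677, -90, 21], 0.49, [180, 10])]
keeper_grip [([554, 104, 93], 0.7, [284, 195]), ([554, 93, 29], 0.25, [284, 173])]
stamp [([679, -91, 22], 0.84, [178, 8])]
paperback []
pencil_pot [([792, -62, 66], 0.79, [60, 29])]
[([283.1, 190.9], [271, 177, 25, 28, 609])]
0 [[283.3, 205.0], [283.3, 178.5]]
0.03 [[283.3, 206.7], [283.3, 179.9]]
0.06 [[283.3, 208.5], [283.3, 181.6]]
```

```bash
python3 -c "
from rig import order; print(order.sign_off())"
```

```text
the job is handed in; nothing more can be done
None
```

I handed the job in at about 23.5 s: the orange player stands in its bay, the keeper bar is snapped fully home (hard stop felt at 101 mm, cameras read about 0 rad), nothing is held, and I viewed 11 pictures, one over the limit of 10.

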